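Clear a jammed blank from a feed chute

ROBOT

A 6-joint arm with a two-finger parallel gripper is mounted at the origin on a cart in front of the work surface, level with it; the furniture and walls round the work are solid. World frame = base frame: x ahead of the robot, y to its left, z up, the work surface at z = 0. Lengths are in m, angles in rad, forces in N, time in s.
With the tool pointing down it reaches from about 0.3 to 0.775 m from the base axis. Payload 14.6 kg.
Tool frame: the origin (TCP) lies on the mounting face of the last link; the fingertips stand 199 mm ahead of it and the grasp point (between the pads) lies 180 mm ahead of it; z points along the fingers, y is the line along which they close (so a half turn about z gives the same grasp; the last joint's range is limited). The gripper opens to 94 mm and grips with 3 to 60 N. Pads are 16 mm wide; open, the fingers measure 119 mm over their backs; the gripper's body (75 mm by 177 mm) begins 78 mm behind the grasp point.
Start: joints at [-1.31, 0.3, 1.521, -0, 1.321, -0.067], TCP at [0.177, -0.521, 0.405] pointing down, gripper open.
Joint ranges: [-3.03, 3.03], [-0.79, 2.21], [0.23, 2.52], [-1.04, 4.18], [0, 3.07], [-2.55, 2.55]. Speed limits (rad/s): [2.22, 2.22, 2.57, 3.14, 3.14, 3.14].

INTERFACE

Orientations are given as [roll, pitch, yaw] about the fixed x, y, z axes, in that order (R = Rz(yaw) Ry(pitch) Rx(roll)).
In Python, from station import telemetry, cams, workorder, finder gives the robot as it stands.
- The arm moves only by the tool jog_arm, never from a script. Its argument "rows" is a list of rows, each an object with "gripper": the finger opening in m, from 0 to 0.094; "slide": the shift along the tool's x, y, z in m, a list of three; "spin": the turn about the tool's z in rad. In form: [{"gripper": gripper, "slide": [tx, ty, tz], "spin": spin}, ...]. A call has 1 to 8 rows; each row is the pose to reach, as a shift and turn from the pose commanded when the call began, along the tool's axes at that moment; what a row does not reach only later rows make up. A row lasts 1/10 s, in which the tool goes at most 50 mm and 8.59 degrees, less where a joint would pass 70% of its speed; a pose out of reach is approached as far as the arm can. A call with a gripper value outside its range is refused whole. The fingers move at their own pace and stop on an object; "squeeze" is the grip in N (left out, the last holds). Time passes only in rows, so rows that repeat a pose let the fingers close. It gives the time, the measured TCP pose, the force, the opening and the grip force at its end, in the units of the state.
- telemetry.get_obs(): the state, without advancing time (a new reading comes with each control period).
- cams.camera(name): name is "scene" or "side" or "wrist"; returns (picture, depth): 400x640x3 uint8, red, green, blue; 400x640 float32, m along the optical axis (not along the pixel's ray), 0 where there is no reading.
- cams.camera_info(name): a dict with "camera_matrix" (3x3 intrinsics, pixels), "R" (3x3) and "t" (3): a world point X has camera coordinates R X + t; the wrist camera has in their place "tool_from_camera" (4x4, takes a point from camera to tool coordinates, whose origin is the TCP and whose axes are the flange's). Camera axes: x right, y down, z forward; pixel columns grow to the right and rows downward; lengths in m; the calibration is good to about 2 mm. A picture is of the moment at which its call begins: read the wrist's pose just before it. camera_info takes no time and is no camera call.
- workorder.hand_in(): hands the job in; it is judged then, once.
Trained networks look in the newest picture that a camera, given by its name, has taken for a name from the list of things; names that differ only in an ending like _2 or _b are one class to them, and where a whole thing is asked for, a point or a joint stands for the part that bears it (a point fixed in the world has none). Each returns a list of dicts, best first, with "confidence" (0 to 1); they miss things now and then, are a little off and sometimes report something else, mostly with a low value. They report only what shows in the picture. A call takes as long as a camera call. They do not tell look-alikes from the thing itself.
- finder.find_in(target, camera): "point" ([x, y, z] in m, in world coordinates, good to about 4 mm: the middle of the surface that is visible of it).
- finder.masks_of(target, camera): "region" (400x640 bool, what is visible of it).
The state is a dict: "time_s": time; "qpos": joint angles; "joint_vel": joint speeds; "tau": joint torques, N m; "ee_pos": TCP position; "eef_rot": TCP orientation; "force": force on the tool from outside, world axes, zero at the start; "moment": the same for the moment, N m; "grip_width": finger opening in m; "grip_force": force on a finger pad.
Only numpy, scipy, OpenCV 4.12 (cv2) and the standard library are available. Lean on these libraries where they do the work, as an engineer would, in place of code of your own. Each camera call takes 0.05 s, during which the arm holds its last target. There are 200 camera calls.

TASK

A metal blank has jammed under the retaining lips of the sloping feed chute. Nudge it back up the chute until it is clear of the lips, then lift it out and set it gently down flat in the open tray, the same side up as it lay in the chute. Do not disturb the drum, the pipe offcut and the pipe tee standing about.

Things in the scene. Friction and masses are not known exactly. Their poses are not given: they have to be found in the camera images.
- chute: Fixed dark steel feed chute rising away from the robot at 23 degrees. Origin: on the chute floor, centre line, at the upper end of the retaining lips. x points up the slope, y to the left across it, z square to the floor. At x = 0 to 130 mm it is open on top, with guide rails only 8 mm high (y = +-32 to 36 mm): there the blank can be gripped by its sides. Friction holds the blank where it is left.
- blank: The jammed part: loose bright aluminium block, 90 mm long (x, up the chute), 60 mm wide (y), 30 mm thick (z), 0.27 to 0.43 kg, a 14 mm dark round mark at x = +-28 mm on top and bottom. Origin at the centre of its underside. At the start its lower end lies 75 to 95 mm below the upper end of the lips.
- tray: Fixed open steel tray, 160 mm (x) by 210 mm (y) outside, 28 mm high, walls and floor 4 mm thick. Origin at the centre of its underside; the inner floor is 4 mm above it.
- drum: Bystander: dark grey upright cartridge drum, 74 mm across, 260 mm tall, beside the upper part of the chute on its right. Origin at the centre of its foot.
- pipe: Bystander: grey steel pipe offcut lying on the table to the right of the chute, 33 mm across, 120 mm long along its y. Origin at its middle, on the table.
- tee: Bystander: grey plastic pipe tee, 55 x 80 x 30 mm, lying on the table to the left of the upper part of the chute. Origin at the centre of its underside.
- end_stop (a point): Low end of the chute floor (chute x = -151 mm), at a 10 mm high end stop. From here to x = 0 the walls stand at y = +-32 mm, 36 mm high, each with a lip hanging inward over the blank (underside 33 mm above the floor, 3 mm thick). Between the lips a slot 46 mm wide is open above: closed fingers reach through it to push the blank's lower end.
- hopper_front (a point): Foot of the grey feed hopper's front (chute x = 130 mm), on the floor centre line. The hopper is 100 mm wide, its front stands square to the chute floor up to 152 mm above it, with a throat 48 mm high that the blank may enter; closed behind at x = 193 mm. A vertical gripper over the blank may strike it; one held square to the chute floor does not.
- shoe_face (a point): Sprung steel shoe in the right wall (chute x = -46 mm). It presses the jammed blank against the left wall with about 1.5 N, so pushing the blank up takes some 5 to 18 N until its lower end has passed the shoe, less after that. Fingers that drag the blank's end down against the floor as they push make it stiffer.
Mind the look-alikes: they are no part of the job. What is shaped like the blank but green or pink is not meant.

How it is judged:
On the way, in this order (a step that is already met when the one before it is completed fails the run):
1. the blank lies on the chute floor clear of the lips (its lower end no lower than the lips' upper end) (x of blank in the frame of chute above 0.044 m and z of blank in the frame of chute between -0.005 and 0.012 m), for 0.2 s.
2. the blank is lifted out of the chute (z of blank in the frame of chute above 0.04 m), for 0.1 s.
At the end, for the whole second after the job is handed in: The blank rests still inside the tray, flat on its floor (within 3.4 degrees, underside no more than 8 mm above the tray's underside), same side up as in the chute, released (x of blank in the frame of tray between -0.08 and 0.08 m and y of blank in the frame of tray between -0.105 and 0.105 m and z of blank in the frame of tray below 0.008 m and angle between blank's own z axis and vertical below 0.06 rad and linear speed of blank below 0.02 m/s); the robot touches nothing.
It fails at once if the drum, the pipe or the pipe tee is shifted by more than 30 mm or the drum tipped (distance of any of drum, pipe, tee from where it was at the start of the episode above 0.03 m or angle between drum's own z axis and vertical above 0.3 rad).
It fails at once if the blank is dropped or thrown into the tray (faster than 0.6 m/s just above its floor) (horizontal distance between blank and tray below 0.12 m and z of blank in the frame of tray below 0.05 m and linear speed of blank above 0.6 m/s).
It also fails if it takes over 61 s, if anything falls off the work surface, if the arm or the gripper's body presses on something with over 40 N, if the wrist force passes 120 N, or if a joint passes its speed limit or range.

## Working session

There is one attempt and no reset: what is moved stays moved. The work goes in short steps, Python scripts to look and compute and a tool call to move; the robot and the scene stay as the last step left them, time stands still between calls to the robot, and variables do not carry over. Pictures are saved under pics/ and viewed, at most 10 in all, crops included, and the job is handed in when it is done.

Besides the shell and the picture viewer there is one more tool, called in YAML: its name, and indented under it one key for each argument. jog_arm: Moves the arm, as the interface text tells. Its arguments: {"type":"object","properties":{"rows":{"type":"array","items":{"type":"object","properties":{"gripper":{"type":"number"},"slide":{"type":"array","items":{"type":"number"}},"spin":{"type":"number"}}}},"squeeze":{"type":"number"}},"required":["rows"]}

```bash
ls; mkdir -p pics; cat > h.py <<'E'
import numpy as np, cv2
from station import telemetry, cams, workorder, finder
from scipy.spatial.transform import Rotation as Ro
def tool():
    o=telemetry.get_obs(); return Ro.from_euler('xyz',o['eef_rot']).as_matrix(),np.array(o['ee_pos'])
def cw(name):
    i=cams.camera_info(name); K=np.array(i['camera_matrix'])
    if name=='wrist':
        R,p=tool(); T=np.array(i['tool_from_camera']); return K,R@T[:3,:3],R@T[:3,3]+p
    R=np.array(i['R']); return K,R.T,-R.T@np.array(i['t'])
def shot(name):
    c=cw(name); im,d=cams.camera(name); return im,d,cloud(d,c),c
def cloud(d,c):
    K,R,t=c; v,u=np.mgrid[:400,:640]; P=np.stack([(u-K[0,2])/K[0,0]*d,(v-K[1,2])/K[1,1]*d,d],-1)@R.T+t
    P[d==0]=np.nan; return P
def save(im,n): cv2.imwrite('pics/'+n,im[...,::-1])
E
python3 - <<'E'
from h import *
o=telemetry.get_obs();print(o['time_s'],o['ee_pos'],o['eef_rot'])
a=[]
for n in ['scene','side']:
    im,d,P,c=shot(n);save(im,n+'0.png');np.savez(n+'0',im=im,P=P,t=c[2],R=c[1],K=c[0]);print(n,c[2].round(3),c[1][:,2].round(2))
    for t in ['chute','blank','tray','drum','pipe','tee','end_stop','hopper_front','shoe_face']:
        for f in finder.find_in(t,n)[:3]: print(n,t,np.round(f['point'],3),round(f['confidence'],2))
print(telemetry.get_obs()['time_s'])
E
```

```text
pics
0.0 [ 0.1770758  -0.52066653  0.40407763] [-3.14038582e+00 -1.00211731e-04  3.27829010e-01]
scene [-0.059  0.996  0.917] [ 0.42 -0.71 -0.56]
scene chute [ 0.596 -0.146  0.112] 0.75
scene blank [0.481 0.02  0.023] 0.89
scene blank [ 0.48  -0.153  0.117] 0.68
scene tray [ 0.578  0.256 -0.001] 0.81
scene drum [ 0.648 -0.317  0.146] 0.88
scene drum [0.673 0.108 0.021] 0.23
scene pipe [ 0.425 -0.332  0.025] 0.8
scene tee [0.675 0.107 0.022] 0.62
scene end_stop [ 0.596 -0.142  0.11 ] 0.6
scene hopper_front [ 0.577  0.256 -0.004] 0.69
scene hopper_front [ 0.599 -0.136  0.109] 0.6
scene hopper_front [0.675 0.107 0.023] 0.47
scene shoe_face [ 0.599 -0.142  0.111] 0.95
side [0.249 0.966 0.655] [ 0.25 -0.86 -0.45]
side chute [ 0.604 -0.134  0.107] 0.7
side blank [0.361 0.084 0.03 ] 0.79
side blank [ 0.474 -0.156  0.119] 0.61
side blank [0.486 0.018 0.03 ] 0.6
side tray [0.576 0.258 0.004] 0.58
side drum [ 0.646 -0.308  0.049] 0.71
side end_stop [ 0.601 -0.137  0.107] 0.95
side hopper_front [ 0.6   -0.145  0.109] 0.76
side shoe_face [ 0.599 -0.141  0.107] 0.85
1.0
```

View pics/scene0.png

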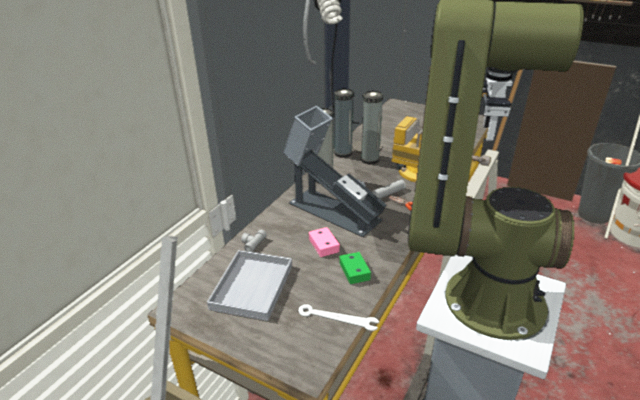

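View pics/side0.png

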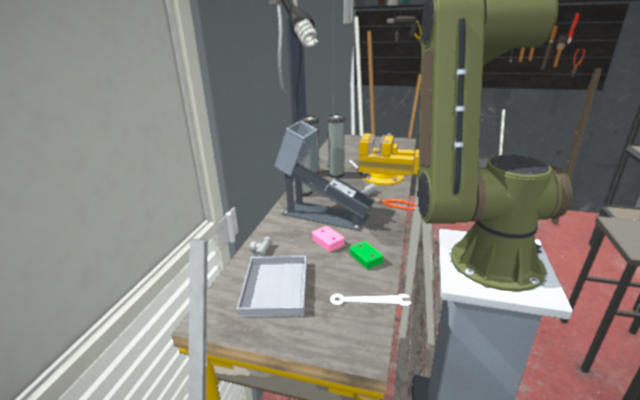

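Candidates for the blank: the bright block in the chute at scene (352,187), the pink block at (323,241) and the green block at (354,267). The description picks the bright one in the chute, and I'll check it in a crop while measuring.

```bash
python3 - <<'E'
from h import *
for n,(u0,v0,u1,v1) in {'scene':(280,100,400,240),'side':(270,115,390,235)}.items():
    z=np.load(n+'0.npz');im,P=z['im'],z['P']
    k=cv2.resize(im[v0:v1,u0:u1],None,fx=4,fy=4,interpolation=cv2.INTER_CUBIC); save(k,n+'_crop.png')
    hsv=cv2.cvtColor(im,cv2.COLOR_RGB2HSV)
    m=np.zeros((400,640),bool);m[v0:v1,u0:u1]=True
    # bright pixels near 0.48,-0.155
    Q=P; near=m&(np.linalg.norm(Q-[0.477,-0.155,0.118],axis=-1)<0.06)&(im.min(-1)>120)
    X=Q[near];c=np.median(X,0)
    for _ in range(4):
        U,S,V=np.linalg.svd(X-X.mean(0),full_matrices=False);nn=V[2]*np.sign(V[2,2]);r=(X-X.mean(0))@nn;X=X[abs(r)<max(.004,2*r.std())]
    print(n,len(X),X.mean(0).round(4),'normal',nn.round(3),np.degrees(np.arccos(nn[2])).round(1),'yaw',np.degrees(np.arctan2(-nn[1],-nn[0])).round(1),'axis',V[0].round(3), 'std',r.std().round(4))
    Y=P[m&(P[...,2]>0.02)]; 
E
```

```text
scene 270 [ 0.4793 -0.1528  0.1198] normal [-0.386  0.015  0.922] 22.7 yaw -2.3 axis [-0.91   0.159 -0.384] std 0.0021
side 197 [ 0.4776 -0.1509  0.1184] normal [-0.4   -0.047  0.915] 23.8 yaw 6.6 axis [-0.891  0.254 -0.377] std 0.0019
```

View pics/scene_crop.png

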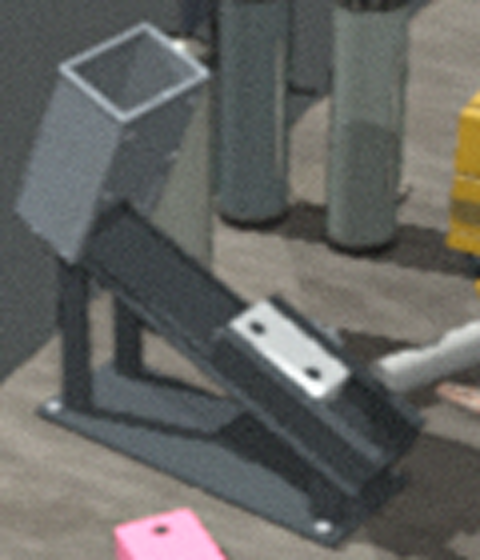

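The crop shows the bright blank with two dark marks, in the chute and partly under the lips (lower end at crop ≈(330,395), lips' upper end at ≈(250,320)). I'm moving the wrist camera over it.

jog_arm:
  rows:
    - {"slide":[0.04,-0.034,-0.03],"spin":0.1,"gripper":0.0}
    - {"slide":[0.33,-0.28,-0.05],"spin":0.328,"gripper":0.0}
    - {"slide":[0.33,-0.28,-0.05],"spin":0.328,"gripper":0.0}
    - {"slide":[0.33,-0.28,-0.05],"spin":0.328,"gripper":0.0}
    - {"slide":[0.33,-0.28,-0.05],"spin":0.328,"gripper":0.0}
    - {"slide":[0.33,-0.28,-0.05],"spin":0.328,"gripper":0.0}
    - {"slide":[0.33,-0.28,-0.05],"spin":0.328,"gripper":0.0}
    - {"slide":[0.33,-0.28,-0.05],"spin":0.328,"gripper":0.0}

```text
time_s: 1.8
ee_pos: [0.3784, -0.1831, 0.4524]
eef_rot: [3.141, -0.001, -0.0]
force: [1.6, -1.1, -0.2]
grip_width: 0.0336
grip_force: 0.0
```

jog_arm:
  rows:
    - {"slide":[0.03,0.03,0],"gripper":0.0}
    - {"slide":[0.03,0.03,0],"gripper":0.0}

```text
$.rows[0]: bad value
```

```bash
python3 - <<'E'
from h import *
o=telemetry.get_obs();print(o['time_s'],o['ee_pos'],o['eef_rot'])
im,d,P,c=shot('wrist');save(im,'w1.png');np.savez('w1',im=im,P=P,t=c[2],R=c[1],K=c[0]);print(c[2].round(3),c[1].round(2),(d>0).mean())
for t in ['chute','blank','end_stop','hopper_front','shoe_face','drum','pipe']:
        for f in finder.find_in(t,'wrist')[:2]: print(t,np.round(f['point'],3),round(f['confidence'],2))
E
```

```text
1.8 [ 0.37842066 -0.18312736  0.45240462] [ 3.14116212e+00 -7.26998512e-04 -4.72677410e-04]
[ 0.453 -0.183  0.434] [[-0.   -0.97 -0.26]
 [-1.    0.   -0.  ]
 [ 0.    0.26 -0.97]] 0.995953125
chute [ 0.479 -0.166  0.112] 0.87
blank [ 0.488 -0.152  0.12 ] 0.82
blank [ 0.476 -0.164  0.111] 0.31
end_stop [ 0.478 -0.167  0.109] 0.73
hopper_front [ 0.478 -0.167  0.11 ] 0.72
shoe_face [ 0.482 -0.167  0.108] 0.7
pipe [ 0.436 -0.336  0.025] 0.71
```

View pics/w1.png

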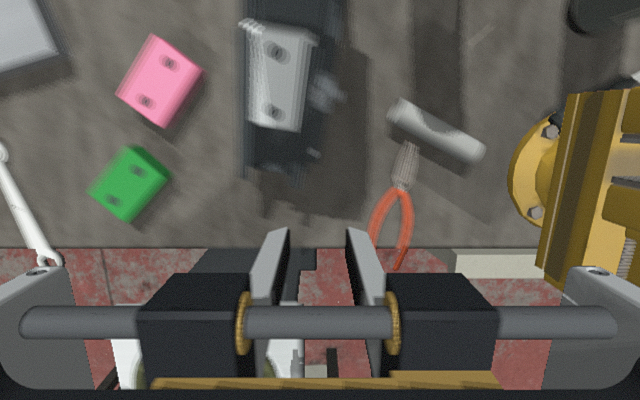

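The image is blurred because the arm was still moving: blank at (278,75), pipe at (435,130). I'll get a still one from slightly farther up.

jog_arm:
  rows:
    - {"slide":[0.04,-0.02,0],"spin":0,"gripper":0.0}
    - {"slide":[0.06,-0.035,0],"spin":0,"gripper":0.0}
    - {"slide":[0.06,-0.035,0],"spin":0,"gripper":0.0}
    - {"slide":[0.06,-0.035,0],"spin":0,"gripper":0.0}
    - {"slide":[0.06,-0.035,0],"spin":0,"gripper":0.0}

```text
time_s: 2.7
ee_pos: [0.4373, -0.151, 0.4519]
eef_rot: [3.142, 0.0, -0.002]
force: [-1.0, 0.0, 0.7]
grip_width: 0.0005
grip_force: 0.0
```

```bash
python3 - <<'E'
from h import *
o=telemetry.get_obs();print(o['time_s'],o['ee_pos'],o['eef_rot'],o['force'],o['joint_vel'].round(3) if hasattr(o['joint_vel'],'round') else o['joint_vel'])
im,d,P,c=shot('wrist');save(im,'w2.png');np.savez('w2',im=im,P=P,d=d,t=c[2],R=c[1],K=c[0])
for f in finder.find_in('blank','wrist')[:2]: print(np.round(f['point'],3),round(f['confidence'],2))
for q,n in ((('blank'),'mb'),):
    r=finder.masks_of(q,'wrist'); 
    for f in r[:2]: print(f['confidence'],P[f['region']].mean(0))
    np.save('mb',r[0]['region'])
E
```

```text
2.7 [ 0.4373153  -0.15101046  0.45194232] [ 3.14151617e+00  1.53191024e-04 -1.68582247e-03] [-1.02150447  0.03580936  0.65675078] [-0.001 -0.005  0.001  0.002  0.002  0.004]
[0.366 0.06  0.029] 0.81
[ 0.493 -0.153  0.121] 0.75
0.83 [nan nan nan]
0.82 [nan nan nan]
```

View pics/w2.png

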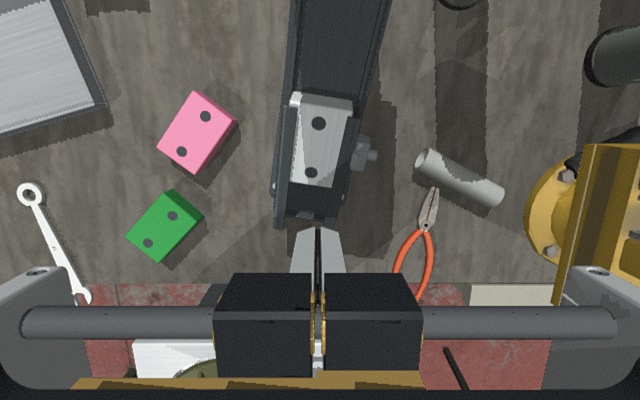

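The picture is clear: blank marks at (319,123) and (311,172), lips' upper end near (290,95)/(352,97), pipe at (458,178), green at (165,225) and pink at (197,132). Next I fit the chute frame.

```bash
python3 - <<'E'
from h import *
z=np.load('w2.npz');P,im=z['P'],z['im']
g=im.astype(int).sum(-1)
def pt(u,v,r=2): return np.nanmedian(P[v-r:v+r+1,u-r:u+r+1].reshape(-1,3),0)
a,b=pt(319,123),pt(311,172);print(a.round(4),b.round(4),np.linalg.norm(a-b),np.degrees(np.arctan2(*(a-b)[[1,0]])))
# chute region cloud
sel=(P[...,2]>0.03)&(abs(P[...,1]+0.15)<0.09)&(P[...,0]>0.36)&(P[...,0]<0.75); sel[230:]=False
X=P[sel];
# plane of chute upper floor: pixels (320..375, 5..80)
F=P[5:80,315:360].reshape(-1,3);F=F[~np.isnan(F).any(1)]
c=F.mean(0);
for _ in range(5):
    U,S,V=np.linalg.svd(F-F.mean(0),full_matrices=False);n=V[2]*np.sign(V[2,2]);r=(F-F.mean(0))@n;F=F[abs(r)<max(.002,2*r.std())]
print('floor n',n.round(4),np.degrees(np.arccos(n[2])),'yaw',np.degrees(np.arctan2(-n[1],-n[0])),F.mean(0).round(4),r.std())
B=P[100:185,300:345].reshape(-1,3)
for _ in range(5):
    U,S,V=np.linalg.svd(B-B.mean(0),full_matrices=False);m=V[2]*np.sign(V[2,2]);r=(B-B.mean(0))@m;B=B[abs(r)<max(.002,2*r.std())]
print('blank n',m.round(4),np.degrees(np.arccos(m[2])),'yaw',np.degrees(np.arctan2(-m[1],-m[0])),B.mean(0).round(4),'h above floor',(B.mean(0)-F.mean(0))@n)
# try yaws, minimise entropy of y histogram for pixels above floor
best=[]
for psi in np.radians(np.arange(-16,4.1,.5)):
    R=Ro.from_euler('zy',[psi,-np.radians(23)]).as_matrix()
    L=(X-c)@R; 
    L=L[(L[:,2]>-.005)&(L[:,2]<.045)]
    h=np.histogram(L[:,1],np.arange(-.06,.06,.001))[0]/len(L);h=h[h>0];best.append(((-h*np.log(h)).sum(),np.degrees(psi)))
print(sorted(best)[:4])
E
```

```text
[ 0.5063 -0.1529  0.1319] [ 0.4556 -0.1445  0.1098] 0.05596754009895783 -9.344186953311052
floor n [-0.3858  0.065   0.9203] 23.033257527897316 yaw -9.568254657052945 [ 0.5761 -0.169   0.1294] 0.0007430111398103145Traceback (most recent call last):
  File "<stdin>", line 17, in <module>
    u, s, vh = gufunc(a, signature=signature)
               ~~~~~~^^^^^^^^^^^^^^^^^^^^^^^^
    raise LinAlgError("SVD did not converge")
numpy.linalg.LinAlgError: SVD did not converge
```

```bash
python3 - <<'E'
from h import *
z=np.load('w2.npz');P=z['P']; psi=np.radians(-9.45)
R=Ro.from_euler('zy',[psi,-np.radians(23)]).as_matrix()
c=np.array([.5761,-.169,.1294]); L=(P-c)@R; L[230:]=np.nan
mid=(np.array([.48095,-.1487,.12085])-c)@R;print('blank top mid rel',mid.round(4))
x,y,zz=L[...,0],L[...,1],L[...,2]
y=y-mid[1]
w=(zz>.030)&(zz<.042)&(abs(y)>.018)&(abs(y)<.05)
for s in (1,-1):
    for lo,hi in ((.018,.024),(.024,.029),(.029,.037)):
        q=w&(s*y>lo)&(s*y<hi)&(x>-.25)&(x<.1); print('lip',s,lo,q.sum(),np.percentile(x[q],[0.5,2,50,98,99.5]).round(4) if q.sum() else '', np.median(zz[q]).round(4) if q.sum() else '')
q=(zz>.034)&(zz<.041)&(abs(y)<.05)&(x>-.22)&(x<-.06)
print('y hist',[(round(a*1000),n) for a,n in zip(np.arange(-.05,.05,.002),np.histogram(y[q],np.arange(-.05,.0501,.002))[0])])
r=(zz>.004)&(zz<.011)&(x>-.03)&(x<.06)&(abs(y)<.05)
print('rail y',[(round(a*1000),n) for a,n in zip(np.arange(-.05,.05,.002),np.histogram(y[r],np.arange(-.05,.0501,.002))[0]) if n])
b=(zz>.025)&(zz<.034)&(abs(y)<.02);print('blank x',np.percentile(x[b],[1,3,50,97,99]).round(4),b.sum())
E
```

```text
blank top mid rel [-0.093   0.0051  0.0293]
lip 1 0.018 275 [-0.205  -0.2024 -0.128  -0.0542 -0.0527] 0.0333
lip 1 0.024 600 [-0.205  -0.2014 -0.1123 -0.0538 -0.0524] 0.0332
lip 1 0.029 690 [-0.2051 -0.2014 -0.1061 -0.0532 -0.0523] 0.033
lip -1 0.018 412 [-0.1364 -0.1328 -0.0811 -0.0496 -0.0489] 0.0308
lip -1 0.024 599 [-0.1891 -0.1856 -0.1019 -0.0506 -0.049 ] 0.0366
lip -1 0.029 852 [-0.1912 -0.1882 -0.1092 -0.052  -0.0514] 0.0371
y hist [(-50, np.int64(0)), (-48, np.int64(0)), (-46, np.int64(0)), (-44, np.int64(0)), (-42, np.int64(0)), (-40, np.int64(0)), (-38, np.int64(88)), (-36, np.int64(196)), (-34, np.int64(203)), (-32, np.int64(200)), (-30, np.int64(198)), (-28, np.int64(200)), (-26, np.int64(192)), (-24, np.int64(21)), (-22, np.int64(0)), (-20, np.int64(0)), (-18, np.int64(0)), (-16, np.int64(0)), (-14, np.int64(0)), (-12, np.int64(0)), (-10, np.int64(0)), (-8, np.int64(0)), (-6, np.int64(0)), (-4, np.int64(0)), (-2, np.int64(0)), (0, np.int64(0)), (2, np.int64(0)), (4, np.int64(0)), (6, np.int64(0)), (8, np.int64(0)), (10, np.int64(0)), (12, np.int64(0)), (14, np.int64(0)), (16, np.int64(0)), (18, np.int64(0)), (20, np.int64(2)), (22, np.int64(34)), (24, np.int64(38)), (26, np.int64(24)), (28, np.int64(23)), (30, np.int64(18)), (32, np.int64(7)), (34, np.int64(1)), (36, np.int64(0)), (38, np.int64(0)), (40, np.int64(0)), (42, np.int64(0)), (44, np.int64(0)), (46, np.int64(0)), (48, np.int64(0))]
rail y [(-44, np.int64(2)), (-42, np.int64(3)), (-40, np.int64(3)), (-38, np.int64(116)), (-36, np.int64(192)), (-34, np.int64(116)), (-30, np.int64(1)), (-26, np.int64(1)), (28, np.int64(1)), (30, np.int64(140)), (32, np.int64(164)), (34, np.int64(23))]
blank x [-0.1361 -0.1339 -0.086  -0.0493 -0.0485] 3258
```

```bash
cat >> h.py <<'E'
PSI=np.radians(-9.45);CR=Ro.from_euler('zy',[PSI,-np.radians(23)]).as_matrix()
CO=np.array([.5761,-.169,.1294])+CR@np.array([-.0515,.0035,-.0004])
HZ=np.array([[np.cos(PSI),-np.sin(PSI),0],[np.sin(PSI),np.cos(PSI),0],[0,0,1]])
def tohv(p): return (np.asarray(p)-CO)@HZ     # h along, y left, v up from chute origin
def slide(h,y,v):   # fingertip target in hv frame -> slide in present tool axes
    R,p=tool(); w=CO+HZ@np.array([h,y,v])+[0,0,.199]; return (w-p)@R
E
python3 - <<'E'
from h import *
print(CO.round(4)); R,p=tool();print('tip hv',tohv(p-[0,0,.199]).round(4))
print('above',slide(-.107,0.0005,.06).round(4),'spin',-PSI+Ro.from_matrix(R).as_euler('xyz')[2])
E
```

```text
[ 0.53   -0.1571  0.1094]
tip hv [-0.0924 -0.0089  0.1437]
above [-0.0129 -0.0117  0.0837] spin 0.16352098138589713
```

jog_arm:
  rows:
    - {"slide":[-0.013,-0.012,0.03],"spin":0.14,"gripper":0.0}
    - {"slide":[-0.013,-0.012,0.075],"spin":0.164,"gripper":0.0}
    - {"slide":[-0.013,-0.012,0.084],"spin":0.164,"gripper":0.0}
    - {"slide":[-0.013,-0.012,0.084],"spin":0.164,"gripper":0.0}
    - {"slide":[-0.013,-0.012,0.084],"spin":0.164,"gripper":0.0}

```text
time_s: 3.35
ee_pos: [0.4254, -0.1385, 0.3697]
eef_rot: [3.141, -0.002, -0.164]
force: [0.4, -0.0, -0.2]
grip_width: 0.0004
grip_force: 0.0
```

```bash
python3 - <<'E'
from h import *
R,p=tool();print('tip hv',tohv(p-[0,0,.199]).round(4),Ro.from_matrix(R).as_euler('xyz'),telemetry.get_obs()['force'])
print('in',slide(-.107,0.0005,-.030).round(4))
im,d,P,c=shot('wrist');save(im[60:400,200:440],'w3.png')
E
```

```text
tip hv [-0.1063  0.0012  0.0613] [ 3.14110928e+00 -1.99528134e-03 -1.63616390e-01] [ 0.35389631 -0.0328611  -0.20595212]
in [-0.0009  0.0006  0.0913]
```

View pics/w3.png

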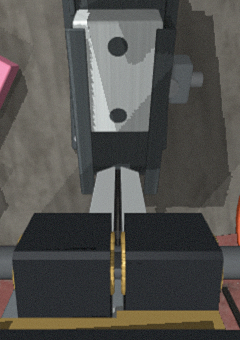

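Fingers are centred over the slot (crop (118,168)), just below the blank's lower end (crop row 130). I'll descend now.

jog_arm:
  rows:
    - {"slide":[-0.001,0.001,0.03],"spin":0,"gripper":0.0}
    - {"slide":[-0.001,0.001,0.06],"spin":0,"gripper":0.0}
    - {"slide":[-0.001,0.001,0.08],"spin":0,"gripper":0.0}
    - {"slide":[-0.001,0.001,0.09],"spin":0,"gripper":0.0}
    - {"slide":[-0.001,0.001,0.09],"spin":0,"gripper":0.0}
    - {"slide":[-0.001,0.001,0.09],"spin":0,"gripper":0.0}

```text
time_s: 4.0
ee_pos: [0.4243, -0.1391, 0.2792]
eef_rot: [3.141, -0.002, -0.164]
force: [0.1, 0.3, -0.1]
grip_width: 0.0005
grip_force: 0.0
```

jog_arm:
  rows:
    - {"slide":[0.0055,0,-0.0023],"spin":0,"gripper":0.0}
    - {"slide":[0.011,0,-0.0047],"spin":0,"gripper":0.0}
    - {"slide":[0.0165,0,-0.007],"spin":0,"gripper":0.0}
    - {"slide":[0.022,0,-0.0093],"spin":0,"gripper":0.0}

```text
time_s: 4.4
ee_pos: [0.4454, -0.1424, 0.2875]
eef_rot: [-3.141, 0.004, -0.164]
force: [-13.9, 3.9, 6.7]
grip_width: 0.0007
grip_force: 7.1
```

```bash
cat > st.py <<'E'
from h import *
o=telemetry.get_obs();R,p=tool();print(o['time_s'],'tip hv',tohv(p-[0,0,.199]).round(4),'F hv',(np.array(o['force'])@HZ).round(1),o['grip_width'],o['grip_force'])
im,d,P,c=shot('wrist');Q=(P-CO)@CR
b=(Q[...,2]>.022)&(Q[...,2]<.04)&(abs(Q[...,1])<.018)&(im.min(-1)>110);b[215:]=False
n=cv2.connectedComponentsWithStats(b.astype(np.uint8));i=1+np.argmax(n[2][1:,4]);X=Q[n[1]==i]
print('blank x lo/hi',np.percentile(X[:,0],[1,99]).round(4),'z',np.median(X[:,2]).round(4))
E
python3 st.py
```

```text
4.4 tip hv [-0.0859  0.0006 -0.0209] F hv [-14.4   1.5   6.7] 0.0006713310014783083 7.1114554814994335
blank x lo/hi [-0.0521  0.0173] z 0.0298
```

jog_arm:
  rows:
    - {"slide":[0.008,0,-0.0034],"spin":0,"gripper":0.0}
    - {"slide":[0.016,0,-0.0068],"spin":0,"gripper":0.0}
    - {"slide":[0.024,0,-0.0102],"spin":0,"gripper":0.0}
    - {"slide":[0.032,0,-0.0136],"spin":0,"gripper":0.0}
    - {"slide":[0.04,0,-0.017],"spin":0,"gripper":0.0}
    - {"slide":[0.048,0,-0.0204],"spin":0,"gripper":0.0}
    - {"slide":[0.056,0,-0.0238],"spin":0,"gripper":0.0}

```text
time_s: 5.15
ee_pos: [0.501, -0.1517, 0.3116]
eef_rot: [-3.142, 0.002, -0.164]
force: [-9.7, 1.3, 3.4]
grip_width: 0.0005
grip_force: 5.0
```

```bash
python3 st.py
```

```text
5.15 tip hv [-0.0296  0.0006  0.0032] F hv [-9.8 -0.3  3.4] 0.0005203705642349191 5.048312013968825
blank x lo/hi [0.0094 0.079 ] z 0.0302
```

jog_arm:
  rows:
    - {"slide":[0.005,0,-0.002],"spin":0,"gripper":0.0}
    - {"slide":[0.01,0,-0.0042],"spin":0,"gripper":0.0}
    - {"slide":[0.0145,0,-0.0062],"spin":0,"gripper":0.0}
    - {"slide":[0.0145,0,-0.0062],"spin":0,"gripper":0.0}
    - {"slide":[0.0145,0,-0.0062],"spin":0,"gripper":0.0}

```text
time_s: 5.7
ee_pos: [0.5154, -0.1541, 0.318]
eef_rot: [3.141, -0.0, -0.164]
force: [-4.6, 0.5, 3.2]
grip_width: 0.0003
grip_force: 2.0
```

```bash
python3 st.py
```

```text
5.7 tip hv [-0.0149  0.0006  0.0096] F hv [-4.6 -0.2  3.2] 0.0002954624205734594 2.021269826218486
blank x lo/hi [0.0258 0.0957] z 0.0303
```

jog_arm:
  rows:
    - {"slide":[-0.015,0,0],"spin":0,"gripper":0.0}
    - {"slide":[-0.02,0,-0.04],"spin":0,"gripper":0.0}
    - {"slide":[-0.02,0,-0.08],"spin":0,"gripper":0.06}
    - {"slide":[-0.02,0,-0.11],"spin":0,"gripper":0.088}
    - {"slide":[-0.02,0,-0.11],"spin":0,"gripper":0.088}
    - {"slide":[-0.02,0,-0.11],"spin":0,"gripper":0.088}
    - {"slide":[-0.02,0,-0.11],"spin":0,"gripper":0.088}

```text
time_s: 6.45
ee_pos: [0.4954, -0.1507, 0.4262]
eef_rot: [-3.141, 0.001, -0.164]
force: [0.2, 0.3, -0.7]
grip_width: 0.0369
grip_force: 0.0
```

```bash
python3 - <<'E'
from h import *
o=telemetry.get_obs();R,p=tool();print(o['time_s'],'tip hv',tohv(p-[0,0,.199]).round(4),o['force'],o['grip_width'])
im,d,P,c=shot('wrist');save(im,'w4.png');np.savez('w4',P=P,im=im)
Q=(P-CO)@CR
b=(Q[...,2]>.024)&(Q[...,2]<.036)&(abs(Q[...,1])<.04)&(Q[...,0]>0)&(Q[...,0]<.12)&(im.min(-1)>100)
X=Q[b];r=cv2.minAreaRect(X[:,:2].astype(np.float32)*1000);print(r,np.percentile(X[:,0],[1,99]),np.percentile(X[:,1],[1,99]),np.median(X[:,2]))
E
```

```text
6.45 tip hv [-0.0352  0.0006  0.1177] [ 0.20029982  0.29265049 -0.69287564] 0.036899904996220534
((51.619117736816406, 3.429851531982422), (89.40306854248047, 59.31678771972656), 0.8310346603393555) [0.0086132  0.09579061] [-0.02533669  0.03247372] 0.029935442829257405
```

View pics/w4.png

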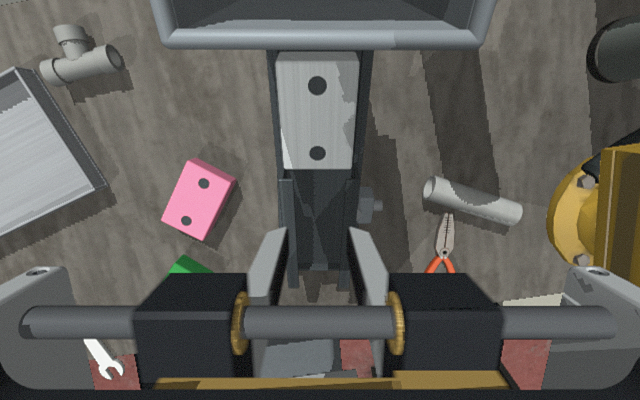

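The blank lies clear of the lips at (317,120), with the hopper rim at row 40 above it. Before descending I check the hopper clearance and the wrist geometry.

```bash
python3 - <<'E'
from h import *
print(np.round(telemetry.get_obs()['qpos'],3), cams.camera_info('wrist')['tool_from_camera'])
z=np.load('w4.npz');P=z['P'];H=(P-CO)@HZ
for r in range(26,56,3): print(r,H[r,300:330].mean(0).round(4))
im,d,P,c=shot('side');save(cv2.resize(im[40:240,260:500],None,fx=3,fy=3,interpolation=cv2.INTER_CUBIC),'s5.png')
E
```

```text
[-0.366  0.212  1.581  0.     1.351  1.369] [[ 2.15064926e-04 -9.66619377e-01 -2.56216576e-01  7.42074390e-02]
 [ 9.99999852e-01  7.98396944e-05  5.38178679e-04  2.27245357e-05]
 [-4.99757686e-04 -2.56216654e-01  9.66619251e-01  1.88465336e-02]
 [ 0.00000000e+00  0.00000000e+00  0.00000000e+00  1.00000000e+00]]
26 [0.0695 0.0016 0.1786]
29 [0.0658 0.0016 0.19  ]
32 [0.0646 0.0015 0.1912]
35 [0.0637 0.0015 0.1915]
38 [0.0628 0.0015 0.1915]
41 [nan nan nan]
44 [0.0613 0.0015 0.1908]
47 [0.0606 0.0016 0.1899]
50 [0.0889 0.0029 0.0377]
53 [0.0856 0.0028 0.0443]
```

View pics/s5.png

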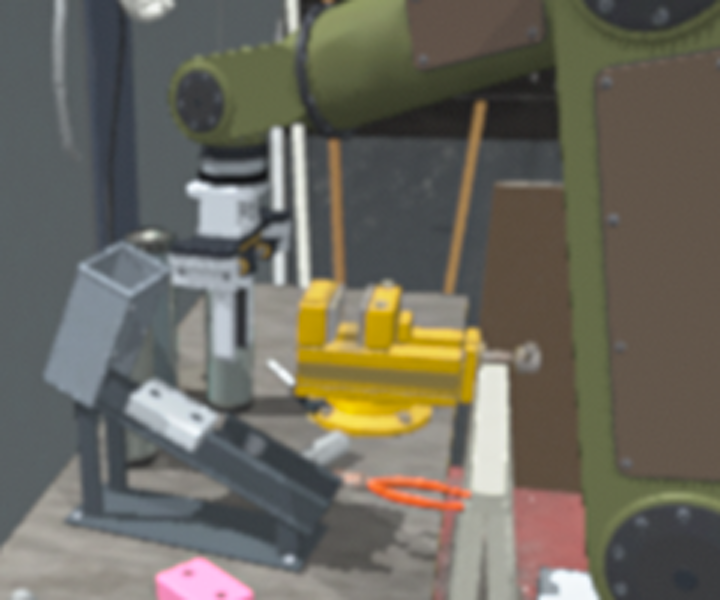

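Clearances work: hopper rim at h=60 mm, so tool centre at h≈16 mm leaves about 6 mm on each side. First over it and partway down, then check.

jog_arm:
  rows:
    - {"slide":[0.025,-0.003,0.0],"spin":0,"gripper":0.088}
    - {"slide":[0.045,-0.003,0.0],"spin":0,"gripper":0.088}
    - {"slide":[0.051,-0.003,0.0],"spin":0,"gripper":0.088}
    - {"slide":[0.051,-0.003,0.0],"spin":0,"gripper":0.088}
    - {"slide":[0.051,-0.003,0.02],"spin":0,"gripper":0.088}
    - {"slide":[0.051,-0.003,0.04],"spin":0,"gripper":0.088}
    - {"slide":[0.051,-0.003,0.06],"spin":0,"gripper":0.088}
    - {"slide":[0.051,-0.003,0.06],"spin":0,"gripper":0.088}

```text
time_s: 7.35
ee_pos: [0.5452, -0.156, 0.3649]
eef_rot: [-3.141, 0.004, -0.164]
force: [-0.9, 0.2, -0.2]
grip_width: 0.088
grip_force: 0.0
```

```bash
python3 - <<'E'
from h import *
o=telemetry.get_obs();R,p=tool();print(o['time_s'],'tip hv',tohv(p-[0,0,.199]).round(4),o['eef_rot'],o['force'],o['grip_width'],slide(.016,.0034,.022).round(4))
E
```

```text
7.35 tip hv [0.0148 0.0036 0.0565] [-3.14078318  0.00448058 -0.16435959] [-0.92768626  0.20594048 -0.19094599] 0.08797270530128615 [0.0013 0.0002 0.0345]
```

jog_arm:
  rows:
    - {"slide":[0.0,0,0.012],"spin":0,"gripper":0.088}
    - {"slide":[0.0,0,0.024],"spin":0,"gripper":0.088}
    - {"slide":[0.0,0,0.031],"spin":0,"gripper":0.088}
    - {"slide":[0.0,0,0.0345],"spin":0,"gripper":0.088}
    - {"slide":[0.0,0,0.0345],"spin":0,"gripper":0.088}
    - {"slide":[0.0,0,0.0345],"spin":0,"gripper":0.088}

```text
time_s: 7.95
ee_pos: [0.5462, -0.1562, 0.3331]
eef_rot: [3.141, -0.0, -0.164]
force: [-0.7, -0.4, 0.2]
grip_width: 0.088
grip_force: 0.0
```

```bash
python3 - <<'E'
from h import *
o=telemetry.get_obs();R,p=tool();print(o['time_s'],'tip hv',tohv(p-[0,0,.199]).round(4),o['eef_rot'],o['force'],o['grip_width'])
E
```

```text
7.95 tip hv [0.0158 0.0036 0.0247] [ 3.14149032e+00 -4.35653514e-04 -1.64209213e-01] [-0.68881949 -0.36365156  0.15186609] 0.08802911424319422
```

jog_arm:
  rows:
    - {"slide":[0,0,0.002],"spin":0,"gripper":0.088}
    - {"slide":[0,0,0.002],"spin":0,"gripper":0.075}
    - {"slide":[0,0,0.002],"spin":0,"gripper":0.065}
    - {"slide":[0,0,0.002],"spin":0,"gripper":0.05}
    - {"slide":[0,0,0.002],"spin":0,"gripper":0.05}
    - {"slide":[0,0,0.002],"spin":0,"gripper":0.05}
    - {"slide":[0,0,0.002],"spin":0,"gripper":0.05}
    - {"slide":[0,0,0.002],"spin":0,"gripper":0.05}
  squeeze: 40

```text
time_s: 8.75
ee_pos: [0.5458, -0.1576, 0.3311]
eef_rot: [3.138, -0.0, -0.165]
force: [-4.9, -13.9, 2.1]
grip_width: 0.0597
grip_force: 40.0
```

```bash
python3 - <<'E'
from h import *
o=telemetry.get_obs();R,p=tool();print(o['time_s'],'tip hv',tohv(p-[0,0,.199]).round(4),o['force'],o['grip_width'],o['grip_force'])
# tray pose from scene cloud
P=np.load('scene0.npz')['P'];X=P.reshape(-1,3);X=X[~np.isnan(X).any(1)]
k=(abs(X[:,0]-.578)<.2)&(abs(X[:,1]-.256)<.2)&(X[:,2]>.02)&(X[:,2]<.034)
k&=~((X[:,1]<.14)|(X[:,0]<.42)); Y=X[k];r=cv2.minAreaRect(Y[:,:2].astype(np.float32));print(k.sum(),r)
f=(np.linalg.norm(X[:,:2]-r[0],axis=1)<.05);print('floor z',np.median(X[f,2]))
E
```

```text
8.75 tip hv [0.0156 0.0021 0.0227] [ -4.93937395 -13.92246666   2.11377636] 0.05965392809650444 40.00238478183746
649 ((0.580353856086731, 0.2398088574409485), (0.162436842918396, 0.24191999435424805), 15.424825668334961)
floor z 0.00489396516500562
```

Gripped at 59.7 mm with 40 N. Relieve the side load, then lift square to the floor.

jog_arm:
  rows:
    - {"slide":[0,0.0015,0.002],"spin":0,"gripper":0.05}
    - {"slide":[-0.001,0.0015,0.0],"spin":0,"gripper":0.05}
    - {"slide":[-0.004,0.0015,-0.0072],"spin":0,"gripper":0.05}
    - {"slide":[-0.008,0.0015,-0.0164],"spin":0,"gripper":0.05}
    - {"slide":[-0.016,0.0015,-0.035],"spin":0,"gripper":0.05}
    - {"slide":[-0.026,0.0015,-0.058],"spin":0,"gripper":0.05}
    - {"slide":[-0.04,0.0015,-0.09],"spin":0,"gripper":0.05}
    - {"slide":[-0.054,0.0015,-0.12],"spin":0,"gripper":0.05}
  squeeze: 50

```text
time_s: 9.55
ee_pos: [0.4919, -0.1484, 0.4518]
eef_rot: [-3.141, 0.001, -0.164]
force: [0.4, -0.5, -2.7]
grip_width: 0.0597
grip_force: 50.0
```

```bash
cat > look.py <<'E'
from h import *
o=telemetry.get_obs();R,p=tool();print(o['time_s'],o['ee_pos'],'tip hv',tohv(p-[0,0,.199]).round(4),o['eef_rot'],o['force'],o['grip_width'],o['grip_force'],np.round(o['qpos'],2))
im,d,P,c=shot('wrist');T=(P-p)@R  # tool coords
b=(abs(T[...,1])<.022)&(T[...,0]>.012)&(T[...,0]<.11)&(T[...,2]>.14)&(T[...,2]<.24)&(im.min(-1)>90)
X=T[b];print(len(X))
for _ in range(6):
    U,S,V=np.linalg.svd(X-X.mean(0),full_matrices=False);n=V[2]*-np.sign(V[2,2]);r=(X-X.mean(0))@n;X=X[abs(r)<max(.002,2*r.std())]
print('blank top tool',X.mean(0).round(4),'xmax',np.percentile(X[:,0],99).round(4),'n',n.round(3),'tilt deg (pos: far end up)',np.degrees(np.arctan2(-n[0],-n[2])).round(1),len(X))
E
python3 look.py
```

```text
9.55 [ 0.49191035 -0.14843532  0.45184752] tip hv [-0.039   0.0023  0.1434] [-3.14110176e+00  8.36979828e-04 -1.63887409e-01] [ 0.38385347 -0.49136864 -2.72626392] 0.05971233990987474 49.99260663986206 [-0.36  0.19  1.55  0.    1.4   1.37]
11842
blank top tool [0.0522 0.     0.1631] xmax 0.1044 n [-0.263 -0.003 -0.965] tilt deg (pos: far end up) 15.2 9762
```

```bash
python3 - <<'E'
from h import *
for n in ('scene','side'):
    P=np.load(n+'0.npz')['P']
    k=((np.abs(P[...,0]-.578)<.15)&(np.abs(P[...,1]-.256)<.15)&(P[...,2]>.016)&(P[...,2]<.036)).astype(np.uint8)
    m=cv2.connectedComponentsWithStats(k,connectivity=8);i=1+np.argmax(m[2][1:,4]);X=P[m[1]==i]
    print(n,len(X),cv2.minAreaRect(X[:,:2].astype(np.float32)),X.min(0).round(3),X.max(0).round(3))
    # inner floor points
P=np.load('w4.npz')['P'];X=P[65:215,0:120].reshape(-1,3);X=X[(X[:,2]>.02)&(X[:,2]<.034)];print('w4 rim',X[::max(1,len(X)//12)].round(3))
E
```

```text
scene 865 ((0.5771793723106384, 0.2510775327682495), (0.16256272792816162, 0.21850569546222687), 15.424825668334961) [0.472 0.129 0.016] [0.683 0.374 0.035]
side 742 ((0.576957106590271, 0.2508423328399658), (0.16032351553440094, 0.21406155824661255), 14.84284496307373) [0.473 0.131 0.016] [0.68  0.373 0.03 ]
w4 rim [[0.677 0.141 0.028]
 [0.667 0.095 0.027]
 [0.661 0.067 0.024]
 [0.675 0.175 0.024]
 [0.663 0.119 0.027]
 [0.66  0.114 0.023]
 [0.661 0.164 0.027]
 [0.64  0.16  0.028]
 [0.614 0.151 0.023]
 [0.586 0.143 0.029]
 [0.556 0.135 0.022]
 [0.527 0.138 0.029]
 [0.508 0.209 0.029]]
```

Tray centre is (0.577,0.251), yaw ≈15°, consistent in both cameras. I'll carry the blank over.

jog_arm:
  rows:
    - {"slide":[-0.005,-0.02,-0.01],"spin":0,"gripper":0.05}
    - {"slide":[-0.01,-0.06,-0.01],"spin":-0.05,"gripper":0.05}
    - {"slide":[-0.01,-0.1,-0.01],"spin":-0.1,"gripper":0.05}
    - {"slide":[-0.01,-0.14,-0.01],"spin":-0.16,"gripper":0.05}
    - {"slide":[-0.01,-0.18,-0.01],"spin":-0.22,"gripper":0.05}
    - {"slide":[-0.008,-0.22,-0.01],"spin":-0.28,"gripper":0.05}
    - {"slide":[-0.006,-0.26,-0.01],"spin":-0.34,"gripper":0.05}
    - {"slide":[-0.004,-0.3,-0.01],"spin":-0.4,"gripper":0.05}

```text
time_s: 10.4
ee_pos: [0.5378, 0.1497, 0.4602]
eef_rot: [-3.141, 0.001, 0.239]
force: [0.6, -1.1, -3.2]
grip_width: 0.0595
grip_force: 50.0
```

jog_arm:
  rows:
    - {"slide":[-0.035,-0.03,0.02],"spin":-0.026,"gripper":0.05}
    - {"slide":[-0.04,-0.06,0.05],"spin":-0.026,"gripper":0.05}
    - {"slide":[-0.04,-0.09,0.08],"spin":-0.026,"gripper":0.05}
    - {"slide":[-0.04,-0.09,0.1],"spin":-0.026,"gripper":0.05}
    - {"slide":[-0.04,-0.09,0.1],"spin":-0.026,"gripper":0.05}
    - {"slide":[-0.04,-0.09,0.1],"spin":-0.026,"gripper":0.05}

```text
time_s: 11.0
ee_pos: [0.478, 0.2259, 0.3612]
eef_rot: [-3.142, 0.0, 0.262]
force: [-0.9, -1.0, -2.9]
grip_width: 0.0594
grip_force: 50.0
```

```bash
cat >> look.py <<'E'
y=.262;c=np.array([.577,.251])-.022*np.array([np.cos(y),np.sin(y)])
print('to tray',(R.T@(np.array([*c,.199+.05])-p)).round(4),'spin',-(y-o['eef_rot'][2]))
save(im,'w6.png')
E
python3 look.py
```

```text
11.0 [0.47800966 0.22588075 0.36116113] tip hv [-0.1142  0.3692  0.0528] [-3.14155066e+00  1.83867609e-04  2.61707944e-01] [-0.87278094 -1.01220012 -2.87957093] 0.059356970861638304 49.9925422668457 [0.37 0.29 1.64 0.   1.21 1.68]
9558
blank top tool [ 0.0393 -0.      0.166 ] xmax 0.0615 n [-0.383 -0.005 -0.924] tilt deg (pos: far end up) 22.5 7397
to tray [0.0801 0.0014 0.1121] spin -0.00029205587624292484
```

View pics/w6.png

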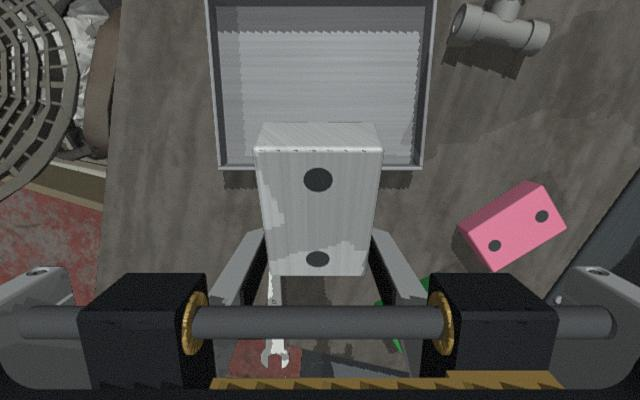

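The blank is held at 22.5° (mark at (318,180)) and the tray is straight ahead and aligned (x 208–435, front wall at row 168).

jog_arm:
  rows:
    - {"slide":[0.03,0.001,0.0],"spin":0,"gripper":0.05}
    - {"slide":[0.06,0.001,0.01],"spin":0,"gripper":0.05}
    - {"slide":[0.08,0.001,0.03],"spin":0,"gripper":0.05}
    - {"slide":[0.08,0.001,0.06],"spin":0,"gripper":0.05}
    - {"slide":[0.08,0.001,0.09],"spin":0,"gripper":0.05}
    - {"slide":[0.08,0.001,0.112],"spin":0,"gripper":0.05}
    - {"slide":[0.08,0.001,0.112],"spin":0,"gripper":0.05}

```text
time_s: 11.75
ee_pos: [0.5554, 0.245, 0.247]
eef_rot: [3.141, 0.004, 0.261]
force: [0.5, -0.2, -3.4]
grip_width: 0.0591
grip_force: 50.0
```

jog_arm:
  rows:
    - {"slide":[0,0,0.008],"spin":0,"gripper":0.05}
    - {"slide":[0,0,0.015],"spin":0,"gripper":0.05}
    - {"slide":[0,0,0.02],"spin":0,"gripper":0.05}
    - {"slide":[0,0,0.023],"spin":0,"gripper":0.05}
    - {"slide":[0,0,0.023],"spin":0,"gripper":0.05}
    - {"slide":[0,0,0.023],"spin":0,"gripper":0.05}

```text
time_s: 12.35
ee_pos: [0.5554, 0.2457, 0.2261]
eef_rot: [-3.142, -0.0, 0.262]
force: [0.7, -0.6, -4.0]
grip_width: 0.0595
grip_force: 50.0
```

jog_arm:
  rows:
    - {"slide":[0,0,0.002],"spin":0,"gripper":0.05}
    - {"slide":[0,0,0.002],"spin":0,"gripper":0.05}
    - {"slide":[0,0,0.002],"spin":0,"gripper":0.05}
    - {"slide":[0,0,0.002],"spin":0,"gripper":0.05}
  squeeze: 3

```text
time_s: 12.75
ee_pos: [0.5554, 0.2458, 0.224]
eef_rot: [-3.142, -0.001, 0.262]
force: [0.3, -0.3, -1.5]
grip_width: 0.0598
grip_force: 3.0
```

```bash
python3 look.py
```

```text
12.75 [0.55541393 0.24578189 0.22396341] tip hv [-0.0411  0.4016 -0.0844] [-3.14152931e+00 -5.06483427e-04  2.61843933e-01] [ 0.27767143 -0.27961594 -1.46066513] 0.059833293517442473 2.9969945177435875 [0.36 0.62 1.5  0.   1.02 1.67]
10559
blank top tool [5.170e-02 1.000e-04 1.958e-01] xmax 0.0973 n [ 0.436 -0.001 -0.9  ] tilt deg (pos: far end up) -25.8 10038
to tray [ 0.0002  0.0005 -0.025 ] spin -0.00015606727141981303
```

jog_arm:
  rows:
    - {"slide":[0,0,0.002],"spin":0,"gripper":0.05}
    - {"slide":[0,0,0.004],"spin":0,"gripper":0.05}
    - {"slide":[0,0,0.006],"spin":0,"gripper":0.05}
    - {"slide":[0,0,0.006],"spin":0,"gripper":0.05}
    - {"slide":[0,0,0.006],"spin":0,"gripper":0.05}

```text
time_s: 13.3
ee_pos: [0.5555, 0.2457, 0.2178]
eef_rot: [-3.142, -0.001, 0.262]
force: [2.0, 0.5, 0.9]
grip_width: 0.06
grip_force: 3.0
```

```bash
python3 - <<'E'
from h import *
o=telemetry.get_obs();R,p=tool();print(o['time_s'],p,o['force'],o['grip_force'])
im,d,P,c=shot('wrist');save(im,'w7.png');T=(P-p)@R
m=(abs(T[...,1])<.02)
for x in np.arange(.01,.11,.01):
    k=m&(abs(T[...,0]-x)<.002)&(T[...,2]>.14); print(round(x,2),k.sum(),np.nanmedian(P[...,2][k]).round(4) if k.any() else '')
E
```

```text
13.3 [0.55551402 0.24574216 0.21782773] [2.00379662 0.53583822 0.92285494] 2.9996881261467934
0.01 456 0.0351
0.02 494 0.0351
0.03 511 0.0351
0.04 531 0.0351
0.05 564 0.0352
0.06 599 0.0352
0.07 550 0.0058
0.08 461 0.0051
0.09 473 0.0051
0.1 540 0.029
```

View pics/w7.png

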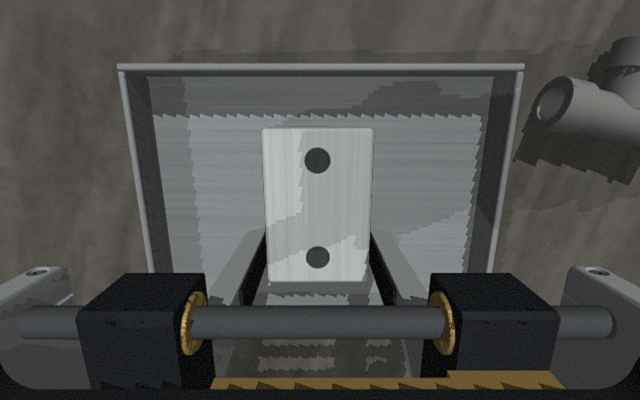

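The blank lies flat in the tray: top at 35 mm along its whole length, centred at (318,205). Release and retract.

jog_arm:
  rows:
    - {"slide":[0,0,0],"spin":0,"gripper":0.08}
    - {"slide":[0,0,0],"spin":0,"gripper":0.08}
    - {"slide":[0,0,0],"spin":0,"gripper":0.08}
    - {"slide":[0,0,-0.02],"spin":0,"gripper":0.08}
    - {"slide":[0,0,-0.05],"spin":0,"gripper":0.08}
    - {"slide":[0,0,-0.09],"spin":0,"gripper":0.08}
    - {"slide":[0,0,-0.11],"spin":0,"gripper":0.08}
    - {"slide":[0,0,-0.11],"spin":0,"gripper":0.08}

```text
time_s: 14.15
ee_pos: [0.5555, 0.2458, 0.3309]
eef_rot: [-3.141, -0.005, 0.262]
force: [-0.0, 0.1, -0.2]
grip_width: 0.0805
grip_force: 0.0
```

```bash
python3 - <<'E'
from h import *
o=telemetry.get_obs();R,p=tool();print(o['time_s'],p,o['force'],o['grip_width'])
im,d,P,c=shot('wrist');H=P[...,2];T=(P-p)@R
k=(H>.03)&(H<.042)&(abs(T[...,1])<.035)&(abs(T[...,0]-.02)<.055);X=P[k];r=cv2.minAreaRect(X[:,:2].astype(np.float32));print(r)
A=np.c_[X[:,:2],np.ones(len(X))];print(np.linalg.lstsq(A,X[:,2],rcond=None)[0].round(4),np.median(X[:,2]))
E
```

```text
14.15 [0.55554225 0.24581715 0.33094363] [-0.02492103  0.10183328 -0.23698474] 0.0804740820267339
((0.5787622332572937, 0.251860111951828), (0.09027079492807388, 0.059947751462459564), 15.172107696533203)
[-0.0001 -0.0005  0.0353] 0.03511687035180064
```

The blank measures 90×60 mm, level, centred in the tray at (0.579,0.252), and released. Handing in.

```bash
python3 -c "
from station import workorder
print(workorder.hand_in())"
```

```text
the job is handed in; nothing more can be done
None
```

The blank was nudged clear of the lips, lifted out, and set down flat and same side up near the centre of the tray; the job was handed in at about 14 s with no verdict shown, and I did not re-measure the drum, pipe and tee.

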